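# Clamp a stop block in the rack clamp with its smooth ball knob

### The job

Lay the white stop block flat on the rack clamp's plate, lengthwise between the jaw and the fixed stop, and let go of it. Then turn the smooth ball knob clockwise until the jaw holds the block against the stop, firmly but gently: about 12 N of clamping force (7 to 18 N will do), and never more than 25 N. Leave the block clamped, and do not disturb the bowl, the oil bottle or the tally counter.

Things in the scene. Friction and masses are not known exactly. Their poses are not given: they have to be found in the camera images.
- block_center (a point): Centre (half-way up) of the loose white plastic stop block with two bores, 32 mm (its x) by 70 mm (its y) by 26 mm high, 0.11 kg. It lies flat on the worktop at the start; grasp it across its 32 mm width. Behind it stands a tray rack 0.32 m high (nearest corner at x = 0.50, y = -0.26), to its left a toggle fixture 0.16 m high: carry it in front of the rack and over the fixture.
- clamp: The rack clamp, fixed on the worktop: aluminium plate 100 mm (x) by 210 mm (y), 12 mm thick; origin at the centre of its underside, z up. Toward its +y follow: grey pinion housing (56 x 58 mm, top 46 mm above the origin, centred at y = -67 mm) with the ball knob on top, jaw, room for the block, fixed stop. Jaw and stop (40 and 44 mm wide) reach 42 mm above the origin.
- pad: The black pad (34 mm wide, 24 mm high) on the front of the steel jaw. Origin at the centre of its flat face, which looks to the clamp's +y; axes as the clamp's. At the start the room between pad and stop is 8 to 21 mm longer than the block. From first contact the pad gives 1 mm into the jaw per 8 N of clamping force.
- knob: The smooth black ball knob, 40 mm in diameter, on an upright 14 mm shaft; origin at the ball's centre, 86 mm above the clamp's origin and 40 mm above the housing's top. Slippery (friction about 0.4): grip it at the height of its centre, with some 40 N or more.
- bowl_3: Bystander: a thin white moulded bowl, 69 mm wide and 29 mm high; origin under its centre.
- oil_bottle: Bystander: a small white bottle with a pointed cap, 38 mm wide and 118 mm high; origin under its centre.
- tally_counter: Bystander: a round grey hand tally counter, 52 mm wide and 23 mm high; origin under its centre.
- seat (a point): Middle of the room for the block: a point on the plate's upper face (clamp x = 0, y = +50 mm, z = 12 mm), axes as the clamp's. The block lies on the plate, its y along the clamp's y; its long sides stay free for the fingers. The steel stop at the far end is screwed down, its flat face 85 to 91 mm along the clamp's y, differently each time; the jaw pushes the block up to it.
- knob_shaft (a point): The knob's upright shaft, at the housing's top, under the ball's centre. Clockwise from above advances the jaw toward the stop, 8 mm per rad; the knob's end stops lie beyond the need. Turning takes about 0.20 N m while the jaw runs free and 0.008 N m more per newton of clamping force (once it stops, friction may hide a steady part of this). The knob stays where it is left.
Mind the look-alikes: they are no part of the job. Several things look just like the part that bears block_center: the one meant starts farthest to the robot's left.

How it is judged:
By the outcome, as a careful person would: the job done as asked, in the order asked, and still so for the second after the job is handed in, with the robot touching nothing.
It also fails if it takes over 72 s, if anything falls off the work surface, if the arm or the gripper's body presses on something with over 40 N, if the wrist force passes 120 N, or if a joint passes its speed limit or range.

### The arm

A 6-joint arm with a two-finger parallel gripper is mounted at the origin on a cart in front of the work surface, level with it; the furniture and walls round the work are solid. World frame = base frame: x ahead of the robot, y to its left, z up, the work surface at z = 0. Lengths are in m, angles in rad, forces in N, time in s.
With the tool pointing down it reaches from about 0.375 to 0.9 m from the base axis. Payload 3.1 kg.
Tool frame: the origin (TCP) lies midway between the tips of the shut fingers; the grasp point (between the pads) lies 19 mm behind it (manip.grasp_offset is the distance from the TCP to the grasp point, in m); z points along the fingers, y is the line along which they close (so a half turn about z gives the same grasp; the last joint's range is limited). The gripper opens to 85 mm and grips with 20 to 120 N. Pads are 22 mm wide; open, the fingers measure 114 mm over their backs; the gripper's body (76 mm by 85 mm) begins 54 mm behind the grasp point. The pads swing forward as they close: fully open they stand 13 mm farther back than shut.
Start: joints at [-1.371, 0.527, 1.433, -0, 1.181, -0.178], TCP at [0.231, -0.581, 0.231] pointing down, gripper open.
Joint ranges: [-3.08, 3.08], [-0.75, 2.2], [0.22, 2.44], [-1.43, 4.57], [0, 2.65], [-2.85, 2.85]. Speed limits (rad/s): [2.79, 2.79, 3.14, 3.14, 3.14, 3.14].

### API

Orientations are given as a unit quaternion [x, y, z, w].
In Python, from station import sensors, cams, order, manip gives the robot as it stands.
- The arm moves only by the tool move_arm, never from a script. Its argument "targets" is a list of rows, each an object of numbers: "dx", "dy", "dz": the shift along the world's x, y, z normalised to -1 to 1, where 1 is 25 mm; "rx", "ry", "rz": the turn, a rotation vector about the world's x, y, z normalised to -1 to 1, where 1 is 30 degrees. A call has exactly 10 rows; each row shifts and turns the commanded pose from where the row before left it; what a row does not reach is not made up. A row lasts 1/8 s, in which the tool goes at most 62.5 mm and 10.7 degrees, less where a joint would pass 70% of its speed; a pose out of reach is approached as far as the arm can. A call with a number of a shift or a turn outside -1 to 1 is refused whole. A call with a gripper value outside its range is refused whole. "claw" is the opening in per cent of the stroke, from 0 (shut) to 100 (fully open), set as the call begins (left out, the last holds). The fingers move at their own pace and stop on an object; "newtons" is the grip in N (left out, the last holds). Time passes only in rows, so rows that do not move let the fingers close, or fill a call up. It gives the time, the measured TCP pose, the force, the opening and the grip force at its end, in the units of the state.
- sensors.sense(): the state, without advancing time (a new reading comes with each control period).
- cams.snapshot(name): name is "side" or "top" or "wrist"; returns the picture (420x560x3 uint8, red, green, blue); there is no depth.
- cams.camera_model(name): a dict with "fx", "fy", "cx", "cy" (pixels), "distortion" ([k1, k2, p1, p2, k3] as OpenCV has them; the pictures are not rectified), "extrinsics" (4x4, takes a point from world to camera coordinates). Camera axes: x right, y down, z forward; pixel columns grow to the right and rows downward; lengths in m; the calibration is good to about 2 mm. A picture is of the moment at which its call begins: read the wrist's pose just before it. camera_model takes no time and is no camera call; for the wrist camera it gives the pose at the moment of the call.
- order.sign_off(): hands the job in; it is judged then, once.
The state is a dict: "t": time; "q": joint angles; "qd": joint speeds; "tau": joint torques, N m; "tcp_pos": TCP position; "tool_rot": TCP orientation; "force": force on the tool from outside, world axes, zero at the start; "ft_torque": the same for the moment, N m; "finger_gap": opening from 0.0 (shut) to 1.0 (fully open); "gripper_force": force on a finger pad.
Only numpy, scipy, OpenCV 4.12 (cv2) and the standard library are available. Lean on these libraries where they do the work, as an engineer would, in place of code of your own. Each camera call takes 0.05 s, during which the arm holds its last target. There are 200 camera calls.

## Working session

There is one attempt and no reset: what is moved stays moved. The work goes in short steps, Python scripts to look and compute and a tool call to move; the robot and the scene stay as the last step left them, time stands still between calls to the robot, and variables do not carry over. Pictures are saved under pics/ and viewed, at most 10 in all, crops included, and the job is handed in when it is done.

Besides the shell and the picture viewer there is one more tool, called after ">>>" by a JSON object that holds its "api" and its "payload", one argument or row to a line. move_arm: Moves the arm, as the interface text tells. Scaled input: -1 to 1 covers 25 mm each way for a shift and 30 degrees each way for a turn. Its arguments: {"type":"object","properties":{"targets":{"type":"array"},"claw":{"type":"number"},"newtons":{"type":"number"}},"required":["targets"]}

```bash
ls; mkdir -p pics; python3 - <<'E'
from station import sensors,cams,order,manip
import cv2,numpy as np
print(sensors.sense())
ims=[]
for n in("side","top","wrist"):
    im=cams.snapshot(n)[:,:,::-1];cv2.imwrite(f"pics/{n}0.png",im)
    m=cams.camera_model(n);print(n,{k:np.round(v,4).tolist() for k,v in m.items()})
print(manip.grasp_offset)
E
```

```text
pics
{'t': 0.0, 'q': array([-1.37048839e+00,  5.28486161e-01,  1.43390910e+00,  8.27998770e-06,
        1.18140326e+00, -1.78511743e-01]), 'qd': array([ 1.40119927e-03,  3.23367695e-04,  3.74182459e-04, -1.56631615e-05,
       -1.79327232e-04,  5.31735538e-04]), 'tau': array([ 5.34451756e-04, -4.42353487e+01, -1.78022182e+01, -6.75442652e-05,
        8.35040380e-03,  1.17268648e-07]), 'tcp_pos': array([ 0.23101692, -0.57996131,  0.23031918]), 'tool_rot': array([ 9.82115221e-01,  1.88277658e-01, -8.19154240e-06, -1.10291114e-03]), 'force': array([-0.6934313 , -0.05075413,  0.72562614]), 'ft_torque': array([-0.02401535, -0.03849675, -0.03542806]), 'gripper_force': 0.0, 'finger_gap': 0.999770586821311}
side {'fx': 465.8584, 'fy': 465.8584, 'cx': 283.4896, 'cy': 212.5279, 'distortion': [0.0449, 0.0, 0.0, 0.0, 0.0], 'extrinsics': [[0.9826, -0.1855, 0.0066, -0.5218], [-0.1579, -0.8538, -0.4961, 0.1058], [0.0976, 0.4864, -0.8683, 1.3668], [0.0, 0.0, 0.0, 1.0]]}
top {'fx': 496.0757, 'fy': 496.0757, 'cx': 272.7984, 'cy': 206.8743, 'distortion': [0.0401, 0.0, 0.0, 0.0, 0.0], 'extrinsics': [[-0.0532, -0.9986, -0.0019, 0.0087], [-0.9767, 0.0524, -0.2082, 0.5338], [0.2081, -0.0092, -0.9781, 1.2291], [0.0, 0.0, 0.0, 1.0]]}
wrist {'fx': 361.2461, 'fy': 361.2461, 'cx': 279.2889, 'cy': 212.1349, 'distortion': [-0.0599, 0.0, 0.0, 0.0, 0.0], 'extrinsics': [[0.3697, -0.9292, -0.0018, -0.6229], [-0.8927, -0.3557, 0.2769, -0.0349], [-0.2579, -0.1008, -0.9609, 0.3789], [0.0, 0.0, 0.0, 1.0]]}
0.0187
```

View pics/top0.png

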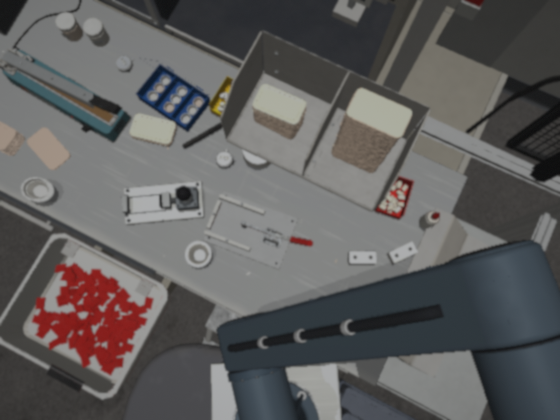

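View pics/side0.png

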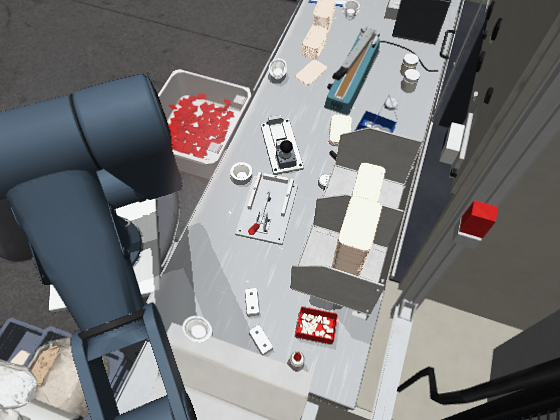

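The top view shows the clamp at about (162,203) with its knob at (185,195). Two look-alike blocks lie at (362,258) and (403,253). The one at (362,258) has the larger y, so it is the robot's leftmost.

```bash
cat > h.py <<'E'
import cv2,numpy as np
from station import sensors,cams
def ray(m,uv):
    K=np.array([[m["fx"],0,m["cx"]],[0,m["fy"],m["cy"]],[0,0,1]]);E=np.array(m["extrinsics"])
    p=cv2.undistortPoints(np.array(uv,float).reshape(-1,1,2),K,np.array(m["distortion"]))[:,0]
    d=np.c_[p,np.ones(len(p))]@E[:3,:3]; o=-E[:3,:3].T@E[:3,3]
    return o,d
def plane(m,uv,z):
    o,d=ray(m,uv); return o+d*((z-o[2])/d[:,2])[:,None]
def proj(m,P):
    K=np.array([[m["fx"],0,m["cx"]],[0,m["fy"],m["cy"]],[0,0,1]]);E=np.array(m["extrinsics"])
    return cv2.projectPoints(np.array(P,float).reshape(-1,1,3),cv2.Rodrigues(E[:3,:3])[0],E[:3,3],K,np.array(m["distortion"]))[0][:,0]
E
python3 - <<'E'
from h import *
for n,wins in(("top",{"blk":(335,240,385,275),"knob":(170,180,205,215)}),("side",{"blk":(235,280,265,322),"knob":(272,135,298,165)})):
    im=cv2.imread(f"pics/{n}0.png");g=im.max(2);m=cams.camera_model(n)
    for k,(a,b,c,d) in wins.items():
        w=g[b:d,a:c]; mk=((w>205) if k=="blk" else (w<45)).astype(np.uint8)
        if k=="blk": print(n,"pct",np.percentile(w,[10,50,80,95]))
        N,L,S,C=cv2.connectedComponentsWithStats(mk); i=1+np.argmax(S[1:,4]); 
        cs=cv2.findContours((L==i).astype(np.uint8),cv2.RETR_EXTERNAL,cv2.CHAIN_APPROX_NONE)[0]
        box=cv2.boxPoints(cv2.minAreaRect(max(cs,key=len)))+[a,b]
        ctr=C[i]+[a,b]; print(n,k,S[i],ctr)
        z=.026 if k=="blk" else .086
        print(plane(m,[ctr],z).round(4).tolist(),plane(m,box,z)[:,:2].round(4).tolist())
t=cv2.imread("pics/top0.png");s=cv2.imread("pics/side0.png")
A=cv2.resize(t[170:235,110:215],None,fx=5,fy=5,interpolation=cv2.INTER_CUBIC)
B=cv2.resize(s[112:182,252:312],None,fx=4.6,fy=4.6,interpolation=cv2.INTER_CUBIC)
o=np.zeros((325,800,3),np.uint8);o[:A.shape[0],:525]=A;h=min(325,B.shape[0]);wd=min(275,B.shape[1]);o[:h,525:525+wd]=B[:h,:wd]
cv2.imwrite("pics/c1.png",o)
E
```

```text
top pct [116. 132. 137. 173.]Traceback (most recent call last):
  File "<stdin>", line 7, in <module>
    return _wrapfunc(a, 'argmax', axis=axis, out=out, **kwds)
    return bound(*args, **kwds)
ValueError: attempt to get argmax of an empty sequence
```

```bash
python3 - <<'E'
from h import *
t=cv2.imread("pics/top0.png");s=cv2.imread("pics/side0.png")
A=cv2.resize(t[170:235,110:215],None,fx=5,fy=5,interpolation=cv2.INTER_CUBIC)
B=cv2.resize(s[112:182,252:312],None,fx=4.5,fy=4.5,interpolation=cv2.INTER_CUBIC)
o=np.zeros((325,800,3),np.uint8);o[:A.shape[0],:525]=A;h=min(325,B.shape[0]);wd=min(275,B.shape[1]);o[:h,525:525+wd]=B[:h,:wd]
cv2.imwrite("pics/c1.png",o)
for n,wins in(("top",{"blk":(335,240,385,275),"knob":(170,180,205,215)}),("side",{"blk":(235,280,265,322),"knob":(272,135,298,165)})):
    im=cv2.imread(f"pics/{n}0.png");g=im.max(2);m=cams.camera_model(n)
    for k,(a,b,c,d) in wins.items():
        w=g[b:d,a:c]; 
        if k=="blk": print(n,"pct",np.percentile(w,[10,50,80,95,100]))
        th=cv2.threshold(w,0,255,cv2.THRESH_OTSU)[0]
        mk=((w>(155 if n=="top" else 225)) if k=="blk" else (w<45)).astype(np.uint8)
        N,L,S,C=cv2.connectedComponentsWithStats(mk)
        if N<2: print("none",n,k,th);continue
        i=1+np.argmax(S[1:,4]); 
        cs=cv2.findContours((L==i).astype(np.uint8),cv2.RETR_EXTERNAL,cv2.CHAIN_APPROX_NONE)[0]
        box=cv2.boxPoints(cv2.minAreaRect(max(cs,key=len)))+[a,b]
        ctr=C[i]+[a,b]; print(n,k,S[i],ctr,th)
        z=.026 if k=="blk" else .086
        print(plane(m,[ctr],z).round(4).tolist(),plane(m,box,z)[:,:2].round(4).tolist())
E
```

```text
top pct [116. 132. 137. 173. 175.]
top blk [ 15  12  26  11 251] [362.41832669 257.01593625] 148.0
[[0.3948, -0.245, 0.026]] [[0.4095, -0.2141], [0.4061, -0.2787], [0.3803, -0.2762], [0.3837, -0.2118]]
top knob [  7   8  14  13 143] [183.37062937 193.65734266] 106.0
[[0.5737, 0.2056, 0.086]] [[0.5894, 0.2215], [0.5876, 0.1885], [0.5563, 0.1891], [0.558, 0.2219]]
side pct [176. 205. 239. 251. 255.]
side blk [ 10   8  14  26 260] [251.56538462 300.36538462] 218.0
[[0.3968, -0.2434, 0.026]] [[0.3833, -0.2071], [0.4142, -0.2096], [0.4099, -0.2785], [0.3798, -0.276]]
side knob [  8   6  13  12 123] [285.8699187  146.42276423] 148.0
[[0.5772, 0.2079, 0.086]] [[0.5631, 0.232], [0.6001, 0.2253], [0.5918, 0.1833], [0.5553, 0.19]]
```

View pics/c1.png

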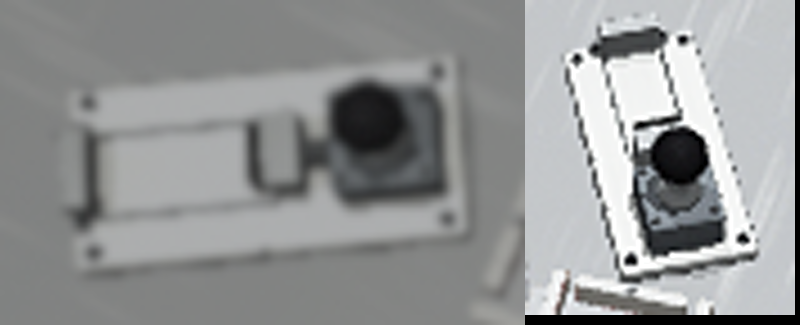

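The crop shows the clamp plate with its corners at about (70,90), (455,55), (465,230) and (78,272) in crop pixels. The stop is at the left (+y), then the jaw, then the housing and ball at the right.

```bash
python3 - <<'E'
from h import *
m=cams.camera_model("top")
c=np.array([[70,90],[455,55],[465,230],[78,272]])/5.+[110,170]-.4
P=plane(m,c,.012);print(P.round(3).tolist(),P.mean(0).round(4));
d=P[0]-P[1]+P[3]-P[2];print("yaw clamp",np.degrees(np.arctan2(-d[0],d[1])), np.linalg.norm(d)/2)
print("stop/jaw z.042",plane(m,np.array([[92,165],[250,150]])/5.+[110,170],.042).round(3).tolist())
print("rack top corners",plane(m,[[425,105],[265,35]],.32).round(3).tolist(),"front bottom",plane(m,[[222,140],[378,207]],0).round(3).tolist(), plane(m,[[222,140]],.06).round(3).tolist())
print("bowl",plane(m,[[198,255]],.03).round(3).tolist())
E
```

```text
[[0.618, 0.379, 0.012], [0.626, 0.171, 0.012], [0.529, 0.168, 0.012], [0.518, 0.373, 0.012]] [0.5726 0.2729 0.012 ]
yaw clamp 2.8133969230585048 0.2065238961653503
stop/jaw z.042 [[0.567, 0.357, 0.042], [0.571, 0.275, 0.042]]
rack top corners [[0.681, -0.352, 0.32], [0.864, -0.021, 0.32]] front bottom [[0.743, 0.111, 0.0], [0.53, -0.304, 0.0]] [[0.721, 0.105, 0.06]]
bowl [[0.422, 0.18, 0.03]]
```

>>> {"api": "move_arm", "payload": {
  "targets": [
    {"dx": 0.5, "dy": 1, "rz": 0.33},
    {"dx": 0.5, "dy": 1, "rz": 0.33},
    {"dx": 0.5, "dy": 1, "rz": 0.33},
    {"dx": 0.5, "dy": 1, "rz": 0.33},
    {"dx": 0.5, "dy": 1, "rz": 0.33},
    {"dx": 0.5, "dy": 1, "rz": 0.33},
    {"dx": 0.5, "dy": 1, "rz": 0.2},
    {"dx": 0.5, "dy": 0.5},
    {"dx": 0.5, "dy": 0.5},
    {"dx": 0.5, "dy": 0.5}
  ],
  "claw": 100,
  "newtons": 40
}}

```text
schema error: expected keys dx, dy, dz, rx, ry, rz
```

>>> {"api": "move_arm", "payload": {
  "targets": [
    {"dx": 0.5, "dy": 1, "dz": 0, "rx": 0, "ry": 0, "rz": 0.3},
    {"dx": 0.5, "dy": 1, "dz": 0, "rx": 0, "ry": 0, "rz": 0.3},
    {"dx": 0.5, "dy": 1, "dz": 0, "rx": 0, "ry": 0, "rz": 0.3},
    {"dx": 0.5, "dy": 1, "dz": 0, "rx": 0, "ry": 0, "rz": 0.3},
    {"dx": 0.5, "dy": 1, "dz": 0, "rx": 0, "ry": 0, "rz": 0.3},
    {"dx": 0.5, "dy": 1, "dz": 0, "rx": 0, "ry": 0, "rz": 0.3},
    {"dx": 0.5, "dy": 1, "dz": 0, "rx": 0, "ry": 0, "rz": 0.3},
    {"dx": 0.5, "dy": 1, "dz": 0, "rx": 0, "ry": 0, "rz": 0.07},
    {"dx": 0.5, "dy": 1, "dz": 0, "rx": 0, "ry": 0, "rz": 0},
    {"dx": 0.5, "dy": 1, "dz": 0, "rx": 0, "ry": 0, "rz": 0}
  ],
  "claw": 100,
  "newtons": 40
}}

```text
t: 1.4
tcp_pos: [0.3564, -0.3297, 0.2312]
tool_rot: [0.727, 0.687, 0.0, -0.0]
force: [0.5, -0.3, -0.2]
finger_gap: 1.0
gripper_force: 0.0
```

```bash
cat > wb.py <<'E'
from h import *
import sys
m=cams.camera_model("wrist");s=sensors.sense();im=cams.snapshot("wrist")[:,:,::-1];cv2.imwrite(f"pics/{sys.argv[1]}.png",im)
z=float(sys.argv[2])
hsv=cv2.cvtColor(im,cv2.COLOR_BGR2HSV); 
for th in (215,230):
    mk=((hsv[...,2]>th)&(hsv[...,1]<40)).astype(np.uint8)
    mk=cv2.morphologyEx(mk,cv2.MORPH_CLOSE,np.ones((5,5)))
    for c in cv2.findContours(mk,cv2.RETR_EXTERNAL,cv2.CHAIN_APPROX_NONE)[0]:
        if cv2.contourArea(c)<600: continue
        r=cv2.minAreaRect(c);P=plane(m,cv2.boxPoints(r),z)[:,:2]
        e=[P[1]-P[0],P[2]-P[1]];L=[np.linalg.norm(v) for v in e];l=e[int(np.argmax(L))]
        l=l*np.sign(l[1]);print(th,"px",np.round(r[0]),"ctr",P.mean(0).round(4),"size",np.round(L,4),"yaw",np.degrees(np.arctan2(-l[0],l[1])).round(1))
print(s["tcp_pos"].round(4),s["t"])
E
python3 wb.py w1 .026
```

```text
[ 0.3564 -0.3297  0.2312] 1.4
```

View pics/w1.png

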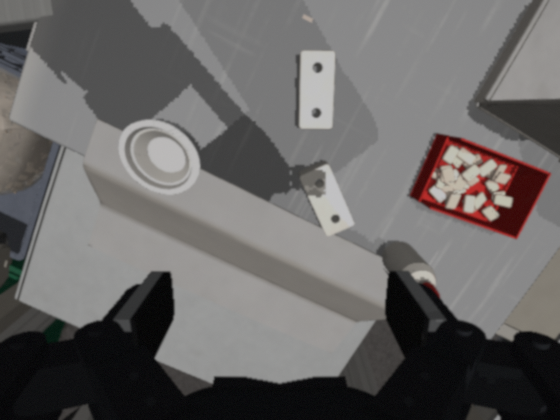

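The wrist view shows the wanted block at (316,90). The look-alike is at (327,200), farther right (−y).

```bash
python3 - <<'E'
from h import *
m=cams.camera_model("wrist");im=cv2.imread("pics/w1.png");w=im[40:140,285:350].max(2)
th=cv2.threshold(w,0,255,cv2.THRESH_OTSU)[0];print(th)
for t in (th,th+15):
    mk=(w>t).astype(np.uint8);c=max(cv2.findContours(mk,0,1)[0],key=cv2.contourArea)
    r=cv2.minAreaRect(c);P=plane(m,cv2.boxPoints(r)+[285,40],.026)[:,:2]
    print(r,P.round(4).tolist(),P.mean(0).round(4))
E
```

```text
154.0
((32.0, 49.5), (77.0, 34.0), 90.0) [[0.3823, -0.2045], [0.4128, -0.206], [0.4115, -0.2741], [0.3795, -0.2725]] [ 0.3965 -0.2393]
((31.941009521484375, 49.00865173339844), (33.248512268066406, 76.59312438964844), 1.123302698135376) [[0.3791, -0.2715], [0.3833, -0.2041], [0.4131, -0.2061], [0.4104, -0.2737]] [ 0.3965 -0.2388]
```

>>> {"api": "move_arm", "payload": {
  "targets": [
    {"dx": 0.4, "dy": 0.89, "dz": -0.9, "rx": 0, "ry": 0, "rz": 0},
    {"dx": 0.4, "dy": 0.89, "dz": -0.9, "rx": 0, "ry": 0, "rz": 0},
    {"dx": 0.4, "dy": 0.89, "dz": -0.9, "rx": 0, "ry": 0, "rz": 0},
    {"dx": 0.4, "dy": 0.89, "dz": -0.9, "rx": 0, "ry": 0, "rz": 0},
    {"dx": 0, "dy": 0, "dz": -0.9, "rx": 0, "ry": 0, "rz": 0},
    {"dx": 0, "dy": 0, "dz": -0.9, "rx": 0, "ry": 0, "rz": 0},
    {"dx": 0, "dy": 0, "dz": -0.9, "rx": 0, "ry": 0, "rz": 0},
    {"dx": 0, "dy": 0, "dz": -0.9, "rx": 0, "ry": 0, "rz": 0},
    {"dx": 0, "dy": 0, "dz": -0.9, "rx": 0, "ry": 0, "rz": 0},
    {"dx": 0, "dy": 0, "dz": -0.9, "rx": 0, "ry": 0, "rz": 0}
  ]
}}

```text
t: 2.7
tcp_pos: [0.3964, -0.2422, 0.0055]
tool_rot: [0.727, 0.687, -0.0, 0.0]
force: [-0.6, -0.0, 0.0]
finger_gap: 0.999
gripper_force: 0.0
```

>>> {"api": "move_arm", "payload": {
  "targets": [
    {"dx": 0, "dy": 0, "dz": 0, "rx": 0, "ry": 0, "rz": 0},
    {"dx": 0, "dy": 0, "dz": 0, "rx": 0, "ry": 0, "rz": 0},
    {"dx": 0, "dy": 0, "dz": 0, "rx": 0, "ry": 0, "rz": 0},
    {"dx": 0, "dy": 0, "dz": 0, "rx": 0, "ry": 0, "rz": 0},
    {"dx": 0, "dy": 0, "dz": 0, "rx": 0, "ry": 0, "rz": 0},
    {"dx": 0, "dy": 0, "dz": 0, "rx": 0, "ry": 0, "rz": 0},
    {"dx": 0, "dy": 0, "dz": 0, "rx": 0, "ry": 0, "rz": 0},
    {"dx": 0, "dy": 0, "dz": 0, "rx": 0, "ry": 0, "rz": 0},
    {"dx": 0, "dy": 0, "dz": 0, "rx": 0, "ry": 0, "rz": 0},
    {"dx": 0, "dy": 0, "dz": 0, "rx": 0, "ry": 0, "rz": 0}
  ],
  "claw": 0,
  "newtons": 40
}}

```text
t: 3.95
tcp_pos: [0.3966, -0.2421, 0.0073]
tool_rot: [0.727, 0.687, 0.0, 0.001]
force: [-1.2, 0.6, 6.6]
finger_gap: 0.365
gripper_force: 41.7
```

>>> {"api": "move_arm", "payload": {
  "targets": [
    {"dx": 0, "dy": 0, "dz": 1, "rx": 0, "ry": 0, "rz": 0},
    {"dx": 0, "dy": 0, "dz": 1, "rx": 0, "ry": 0, "rz": 0},
    {"dx": 0, "dy": 0, "dz": 1, "rx": 0, "ry": 0, "rz": 0},
    {"dx": 0, "dy": 0, "dz": 1, "rx": 0, "ry": 0, "rz": 0},
    {"dx": 0, "dy": 0, "dz": 1, "rx": 0, "ry": 0, "rz": 0},
    {"dx": 0, "dy": 0, "dz": 1, "rx": 0, "ry": 0, "rz": 0},
    {"dx": 0, "dy": 0, "dz": 1, "rx": 0, "ry": 0, "rz": 0},
    {"dx": 0, "dy": 0, "dz": 1, "rx": 0, "ry": 0, "rz": 0},
    {"dx": 0, "dy": 0.5, "dz": 1, "rx": 0, "ry": 0, "rz": 0},
    {"dx": 0, "dy": 0.5, "dz": 0.8, "rx": 0, "ry": 0, "rz": 0}
  ]
}}

```text
t: 5.2
tcp_pos: [0.3958, -0.2161, 0.2523]
tool_rot: [0.727, 0.687, 0.0, 0.0]
force: [0.7, 0.0, -0.7]
finger_gap: 0.365
gripper_force: 40.7
```

>>> {"api": "move_arm", "payload": {
  "targets": [
    {"dx": 0, "dy": 1, "dz": 0, "rx": 0, "ry": 0, "rz": 0.1},
    {"dx": 0, "dy": 1, "dz": 0, "rx": 0, "ry": 0, "rz": 0.09},
    {"dx": 0, "dy": 1, "dz": 0, "rx": 0, "ry": 0, "rz": 0},
    {"dx": 0, "dy": 1, "dz": 0, "rx": 0, "ry": 0, "rz": 0},
    {"dx": 0, "dy": 1, "dz": 0, "rx": 0, "ry": 0, "rz": 0},
    {"dx": 0, "dy": 1, "dz": 0, "rx": 0, "ry": 0, "rz": 0},
    {"dx": 0.2, "dy": 1, "dz": 0, "rx": 0, "ry": 0, "rz": 0},
    {"dx": 0.4, "dy": 1, "dz": 0, "rx": 0, "ry": 0, "rz": 0},
    {"dx": 0.4, "dy": 1, "dz": 0, "rx": 0, "ry": 0, "rz": 0},
    {"dx": 0.4, "dy": 1, "dz": 0, "rx": 0, "ry": 0, "rz": 0}
  ]
}}

```text
t: 6.45
tcp_pos: [0.4308, 0.0343, 0.2513]
tool_rot: [0.691, 0.722, -0.0, -0.0]
force: [0.0, 0.4, -0.1]
finger_gap: 0.361
gripper_force: 40.8
```

>>> {"api": "move_arm", "payload": {
  "targets": [
    {"dx": 0.6, "dy": 0.8, "dz": 0, "rx": 0, "ry": 0, "rz": 0},
    {"dx": 0.6, "dy": 0.8, "dz": 0, "rx": 0, "ry": 0, "rz": 0},
    {"dx": 0.6, "dy": 0.8, "dz": 0, "rx": 0, "ry": 0, "rz": 0},
    {"dx": 0.6, "dy": 0.8, "dz": 0, "rx": 0, "ry": 0, "rz": 0},
    {"dx": 0.6, "dy": 0.8, "dz": 0, "rx": 0, "ry": 0, "rz": 0},
    {"dx": 0.6, "dy": 0.8, "dz": 0, "rx": 0, "ry": 0, "rz": 0},
    {"dx": 0.6, "dy": 0.8, "dz": 0, "rx": 0, "ry": 0, "rz": 0},
    {"dx": 0.6, "dy": 0.8, "dz": 0, "rx": 0, "ry": 0, "rz": 0},
    {"dx": 0.6, "dy": 0.8, "dz": 0, "rx": 0, "ry": 0, "rz": 0},
    {"dx": 0.2, "dy": 0.8, "dz": 0, "rx": 0, "ry": 0, "rz": 0}
  ]
}}

```text
t: 7.7
tcp_pos: [0.5713, 0.2339, 0.251]
tool_rot: [0.692, 0.722, -0.0, -0.0]
force: [-0.1, 0.2, -0.8]
finger_gap: 0.364
gripper_force: 40.8
```

```bash
python3 - <<'E'
from h import *
import pickle
m=cams.camera_model("wrist");s=sensors.sense();im=cams.snapshot("wrist")[:,:,::-1];cv2.imwrite("pics/w2.png",im);pickle.dump((m,s),open("w2.pkl","wb"))
cv2.imwrite("pics/s2.png",cams.snapshot("side")[:,:,::-1]);print(s["tcp_pos"])
E
```

```text
[0.57128967 0.23393843 0.25102596]
```

View pics/w2.png

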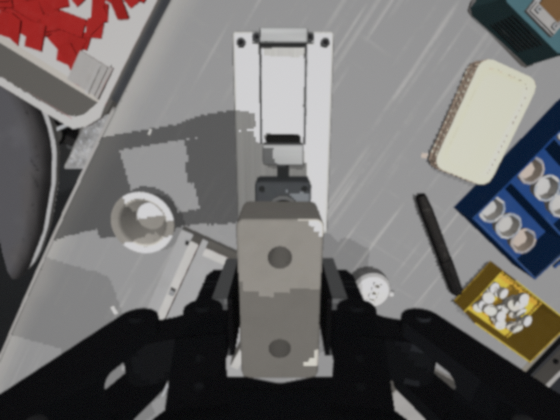

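The clamp is seen squarely: its stop is at about (283,38), the black pad at (283,138) and the jaw at (283,153). The held block covers (240–322, 203–380). I'll zoom in for the edges.

```bash
python3 - <<'E'
from h import *
import pickle
im=cv2.imread("pics/w2.png")
A=cv2.resize(im[22:172,215:350],None,fx=4,fy=4,interpolation=cv2.INTER_CUBIC)
cv2.imwrite("pics/c2.png",A)
g=im.astype(int).max(2)
col=g[:,275:292].mean(1).astype(int)
print("rows25-60",list(enumerate(col[25:60],25)));print("rows125-165",list(enumerate(col[125:165],125)));print("rows195-225",col[195:225].tolist())
for r in (60,90,120): 
    x=g[r-2:r+3].mean(0).astype(int);print(r,x[225:262].tolist(),x[305:345].tolist())
E
```

```text
rows25-60 [(25, np.int64(148)), (26, np.int64(148)), (27, np.int64(154)), (28, np.int64(168)), (29, np.int64(180)), (30, np.int64(186)), (31, np.int64(188)), (32, np.int64(186)), (33, np.int64(183)), (34, np.int64(181)), (35, np.int64(181)), (36, np.int64(181)), (37, np.int64(181)), (38, np.int64(181)), (39, np.int64(178)), (40, np.int64(167)), (41, np.int64(141)), (42, np.int64(106)), (43, np.int64(70)), (44, np.int64(49)), (45, np.int64(52)), (46, np.int64(80)), (47, np.int64(129)), (48, np.int64(171)), (49, np.int64(187)), (50, np.int64(189)), (51, np.int64(189)), (52, np.int64(189)), (53, np.int64(189)), (54, np.int64(190)), (55, np.int64(193)), (56, np.int64(198)), (57, np.int64(205)), (58, np.int64(208)), (59, np.int64(209))]
rows125-165 [(125, np.int64(210)), (126, np.int64(210)), (127, np.int64(210)), (128, np.int64(209)), (129, np.int64(210)), (130, np.int64(210)), (131, np.int64(209)), (132, np.int64(203)), (133, np.int64(177)), (134, np.int64(119)), (135, np.int64(56)), (136, np.int64(29)), (137, np.int64(28)), (138, np.int64(30)), (139, np.int64(30)), (140, np.int64(30)),
[... 1126 characters left out ...]
09, 209, 210, 209, 209, 209, 209, 210, 209, 209, 210, 209, 209, 209, 209, 210, 210, 209, 209, 206, 187, 145, 117, 148] [126, 162, 196, 208, 210, 209, 209, 209, 209, 209, 210, 209, 209, 209, 209, 209, 210, 209, 209, 209, 210, 209, 209, 209, 203, 189, 168, 156, 155, 155, 154, 151, 151, 150, 150, 150, 150, 149, 149, 150]
120 [90, 90, 90, 90, 90, 90, 90, 90, 89, 94, 109, 123, 133, 136, 136, 136, 136, 135, 135, 135, 134, 134, 134, 133, 133, 134, 137, 138, 139, 154, 182, 202, 209, 204, 181, 139, 136] [144, 180, 202, 209, 209, 210, 210, 210, 210, 210, 210, 210, 210, 210, 210, 210, 210, 210, 210, 209, 210, 210, 209, 204, 188, 164, 147, 147, 149, 149, 150, 150, 150, 150, 150, 150, 150, 150, 150, 150]
```

View pics/c2.png

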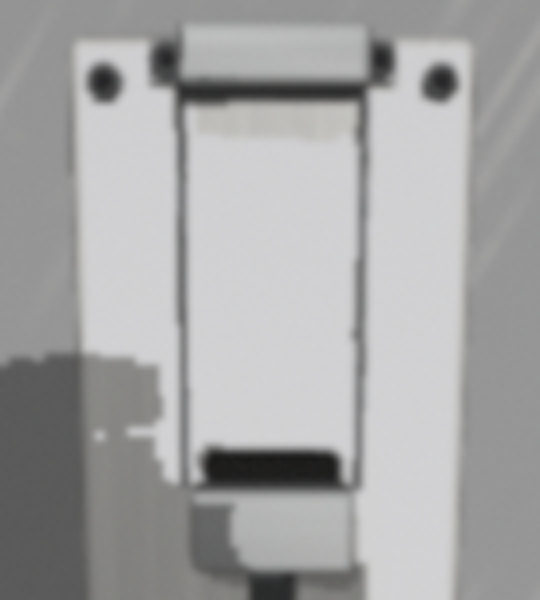

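The zoom shows the stop's front edge at row 42 (top) and row 47 (base). The pad's face foot is at row 134 and the jaw's top edge at row 144. The plate's sides are at about columns 234 and 331.

```bash
python3 - <<'E'
from h import *
import pickle
m,s=pickle.load(open("w2.pkl","rb"));T=s["tcp_pos"]
f=lambda p,z:plane(m,p,z).round(4).tolist()
print("stop top,base",f([[283,42.3]],.042),f([[283,47.3]],.012));print("pad foot",f([[283,134]],.015),"jaw top",f([[283,144.3]],.042))
L=plane(m,[[233.5,60],[234.5,90],[235,120]],.012);R=plane(m,[[332,60],[331,90],[330,120]],.012)
C=(L+R)/2;d=C[0]-C[2];print(L.round(4).tolist(),R.round(4).tolist(),"mid",C.round(4).tolist(),"yaw",[np.degrees(np.arctan2(-(v[0]-v[2])[0],(v[0]-v[2])[1])).round(2) for v in(L,R)])
zt=T[2]+.0187
print("blk far top",f([[281,218.8]],zt),"bottom",f([[281,202.5]],zt-.026))
g=cv2.imread("pics/w2.png").astype(int).max(2)
for r in(235,260,350): x=g[r-2:r+3].mean(0).astype(int);print(r,x[232:250].tolist(),x[312:330].tolist())
print(g[365:392,270:290].mean(1).astype(int).tolist())
E
```

```text
stop top,base [[0.5694, 0.3637, 0.042]] [[0.5697, 0.364, 0.012]]
pad foot [[0.5735, 0.2802, 0.015]] jaw top [[0.5736, 0.2723, 0.042]]
[[0.5213, 0.3502, 0.012], [0.5227, 0.3217, 0.012], [0.5236, 0.2921, 0.012]] [[0.6187, 0.3545, 0.012], [0.6198, 0.3259, 0.012], [0.6211, 0.2964, 0.012]] mid [[0.57, 0.3524, 0.012], [0.5713, 0.3238, 0.012], [0.5723, 0.2943, 0.012]] yaw [np.float64(2.28), np.float64(2.42)]
blk far top [[0.5708, 0.2676, 0.2697]] bottom [[0.571, 0.2668, 0.2437]]
235 [150, 150, 148, 139, 130, 131, 137, 142, 144, 143, 143, 143, 143, 142, 143, 142, 142, 143] [146, 146, 146, 146, 147, 152, 166, 183, 189, 184, 165, 141, 133, 134, 134, 133, 134, 135]
260 [68, 68, 69, 69, 75, 96, 121, 136, 142, 143, 143, 144, 144, 144, 145, 144, 145, 144] [145, 146, 146, 146, 145, 145, 145, 142, 133, 114, 91, 75, 71, 71, 71, 71, 71, 71]
350 [18, 20, 37, 62, 82, 100, 124, 142, 139, 123, 114, 113, 114, 115, 115, 114, 115, 115] [116, 127, 147, 163, 169, 161, 143, 131, 131, 133, 127, 109, 75, 40, 21, 19, 26, 40]
[113, 113, 113, 113, 113, 113, 113, 113, 113, 113, 112, 115, 125, 138, 146, 142, 123, 88, 48, 22, 14, 13, 13, 12, 11, 12, 12]
```

>>> {"api": "move_arm", "payload": {
  "targets": [
    {"dx": 0.01, "dy": 0.91, "dz": 0, "rx": 0, "ry": 0, "rz": 0},
    {"dx": 0.01, "dy": 0.91, "dz": 0, "rx": 0, "ry": 0, "rz": 0},
    {"dx": 0.01, "dy": 0.91, "dz": 0, "rx": 0, "ry": 0, "rz": 0},
    {"dx": 0.01, "dy": 0.91, "dz": 0, "rx": 0, "ry": 0, "rz": 0},
    {"dx": 0, "dy": 0, "dz": -0.9, "rx": 0, "ry": 0, "rz": 0},
    {"dx": 0, "dy": 0, "dz": -0.9, "rx": 0, "ry": 0, "rz": 0},
    {"dx": 0, "dy": 0, "dz": -0.9, "rx": 0, "ry": 0, "rz": 0},
    {"dx": 0, "dy": 0, "dz": -0.9, "rx": 0, "ry": 0, "rz": 0},
    {"dx": 0, "dy": 0, "dz": -0.9, "rx": 0, "ry": 0, "rz": 0},
    {"dx": 0, "dy": 0, "dz": -0.9, "rx": 0, "ry": 0, "rz": 0}
  ]
}}

```text
t: 9.05
tcp_pos: [0.5722, 0.3255, 0.1155]
tool_rot: [0.691, 0.723, 0.0, 0.0]
force: [0.5, 0.8, -1.4]
finger_gap: 0.366
gripper_force: 40.8
```

```bash
python3 - <<'E'
from h import *
import pickle
m=cams.camera_model("wrist");s=sensors.sense();im=cams.snapshot("wrist")[:,:,::-1];cv2.imwrite("pics/w3.png",im);pickle.dump((m,s),open("w3.pkl","wb"))
print(s["tcp_pos"].round(4),s["q"].round(3))
T=s["tcp_pos"]; g=im.astype(int).max(2)
print("expected stop top row",proj(m,[[.5694,.3637,.042],[.5694,.364,.012],[.57,T[1]+.0333,T[2]+.0187],[.57,T[1]+.0333,T[2]-.0073]]).round(1).tolist())
print(list(g[120:230,270:290].mean(1).astype(int)))
E
```

```text
[0.5722 0.3255 0.1155] [0.348 0.708 1.438 0.    0.995 0.304]
expected stop top row [[276.7, 166.0], [277.0, 158.8], [276.3, 219.5], [276.7, 201.4]]
[np.int64(152), np.int64(152), np.int64(152), np.int64(152), np.int64(152), np.int64(152), np.int64(152), np.int64(152), np.int64(152), np.int64(152), np.int64(152), np.int64(152), np.int64(149), np.int64(135), np.int64(115), np.int64(118), np.int64(142), np.int64(144), np.int64(113), np.int64(77), np.int64(68), np.int64(85), np.int64(117), np.int64(148), np.int64(168), np.int64(181), np.int64(186), np.int64(188), np.int64(188), np.int64(188), np.int64(184), np.int64(180), np.int64(178), np.int64(176), np.int64(175), np.int64(174), np.int64(174), np.int64(174), np.int64(173), np.int64(172), np.int64(170), np.int64(165), np.int64(154), np.int64(136), np.int64(122), np.int64(118), np.int64(120), np.int64(120), np.int64(117), np.int64(117), np.int64(124), np.int64(134), np.int64(139), np.int64(141), np.int64(141), np.int64(141), np.int64(141), np.int64(141), np.int64(141), np.int64(141), np.int64(140), np.int64(137), np.int64(134), np.int64(132), np.int64(131), np.int64(128), np.int64(127), np.int64(127), np.int64(127), np.int64(127), np.int64(127), np.int64(127), np.int64(127), np.int64(127), np.int64(127), np.int64(127), np.int64(127), np.int64(127), np.int64(127), np.int64(126), np.int64(121), np.int64(110), np.int64(97), np.int64(91), np.int64(90), np.int64(90), np.int64(90), np.int64(91), np.int64(91), np.int64(91), np.int64(92), np.int64(92), np.int64(92), np.int64(92), np.int64(92), np.int64(92), np.int64(92), np.int64(95), np.int64(106), np.int64(123), np.int64(137), np.int64(144), np.int64(147), np.int64(148), np.int64(148), np.int64(148), np.int64(147), np.int64(147), np.int64(147), np.int64(147)]
```

View pics/w3.png

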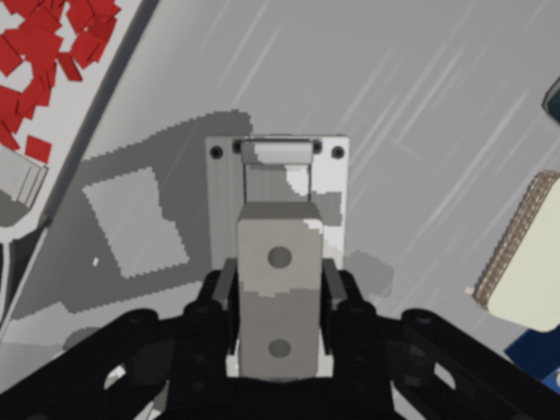

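The picture shows the block aligned over the plate. The stop's front edge is at row 163, the block's far end is at row 201, and the sides are parallel.

>>> {"api": "move_arm", "payload": {
  "targets": [
    {"dx": 0, "dy": 0, "dz": -0.8, "rx": 0, "ry": 0, "rz": 0},
    {"dx": 0, "dy": 0, "dz": -0.8, "rx": 0, "ry": 0, "rz": 0},
    {"dx": 0, "dy": 0, "dz": -0.6, "rx": 0, "ry": 0, "rz": 0},
    {"dx": 0, "dy": 0, "dz": -0.5, "rx": 0, "ry": 0, "rz": 0},
    {"dx": 0, "dy": 0, "dz": -0.4, "rx": 0, "ry": 0, "rz": 0},
    {"dx": 0, "dy": 0, "dz": -0.3, "rx": 0, "ry": 0, "rz": 0},
    {"dx": 0, "dy": 0, "dz": -0.2, "rx": 0, "ry": 0, "rz": 0},
    {"dx": 0, "dy": 0, "dz": -0.1, "rx": 0, "ry": 0, "rz": 0},
    {"dx": 0, "dy": 0, "dz": -0.06, "rx": 0, "ry": 0, "rz": 0},
    {"dx": 0, "dy": 0, "dz": 0, "rx": 0, "ry": 0, "rz": 0}
  ]
}}

```text
t: 10.35
tcp_pos: [0.5723, 0.3244, 0.0225]
tool_rot: [0.691, 0.722, 0.0, 0.0]
force: [-0.8, -0.1, -1.7]
finger_gap: 0.367
gripper_force: 40.8
```

>>> {"api": "move_arm", "payload": {
  "targets": [
    {"dx": 0, "dy": 0, "dz": -0.05, "rx": 0, "ry": 0, "rz": 0},
    {"dx": 0, "dy": 0, "dz": -0.05, "rx": 0, "ry": 0, "rz": 0},
    {"dx": 0, "dy": 0, "dz": -0.03, "rx": 0, "ry": 0, "rz": 0},
    {"dx": 0, "dy": 0, "dz": 0, "rx": 0, "ry": 0, "rz": 0},
    {"dx": 0, "dy": 0, "dz": 0, "rx": 0, "ry": 0, "rz": 0},
    {"dx": 0, "dy": 0, "dz": 0, "rx": 0, "ry": 0, "rz": 0},
    {"dx": 0, "dy": 0, "dz": 0, "rx": 0, "ry": 0, "rz": 0},
    {"dx": 0, "dy": 0, "dz": 0, "rx": 0, "ry": 0, "rz": 0},
    {"dx": 0, "dy": 0, "dz": 0, "rx": 0, "ry": 0, "rz": 0},
    {"dx": 0, "dy": 0, "dz": 0, "rx": 0, "ry": 0, "rz": 0}
  ]
}}

```text
t: 11.6
tcp_pos: [0.5721, 0.3244, 0.0194]
tool_rot: [0.691, 0.722, 0.0, 0.0]
force: [-1.1, -0.3, 5.8]
finger_gap: 0.363
gripper_force: 41.5
```

>>> {"api": "move_arm", "payload": {
  "targets": [
    {"dx": 0, "dy": 0, "dz": 0, "rx": 0, "ry": 0, "rz": 0},
    {"dx": 0, "dy": 0, "dz": 0, "rx": 0, "ry": 0, "rz": 0},
    {"dx": 0, "dy": 0, "dz": 0, "rx": 0, "ry": 0, "rz": 0},
    {"dx": 0, "dy": 0, "dz": 0, "rx": 0, "ry": 0, "rz": 0},
    {"dx": 0, "dy": 0, "dz": 0.1, "rx": 0, "ry": 0, "rz": 0},
    {"dx": 0, "dy": 0, "dz": 0.3, "rx": 0, "ry": 0, "rz": 0},
    {"dx": 0, "dy": 0, "dz": 0.8, "rx": 0, "ry": 0, "rz": 0},
    {"dx": 0, "dy": 0, "dz": 1, "rx": 0, "ry": 0, "rz": 0},
    {"dx": 0, "dy": 0, "dz": 1, "rx": 0, "ry": 0, "rz": 0},
    {"dx": 0, "dy": 0, "dz": 1, "rx": 0, "ry": 0, "rz": 0}
  ],
  "claw": 80
}}

```text
t: 12.85
tcp_pos: [0.5726, 0.3245, 0.1267]
tool_rot: [0.691, 0.722, 0.001, 0.0]
force: [0.3, 0.5, -0.1]
finger_gap: 0.797
gripper_force: 0.0
```

>>> {"api": "move_arm", "payload": {
  "targets": [
    {"dx": 0, "dy": 0, "dz": 1, "rx": 0, "ry": 0, "rz": 0},
    {"dx": 0, "dy": -0.4, "dz": 1, "rx": 0, "ry": 0, "rz": 0},
    {"dx": 0.06, "dy": -0.9, "dz": 0.5, "rx": 0, "ry": 0, "rz": 0},
    {"dx": 0.06, "dy": -0.9, "dz": 0, "rx": 0, "ry": 0, "rz": 0},
    {"dx": 0, "dy": -0.9, "dz": 0, "rx": 0, "ry": 0, "rz": 0},
    {"dx": 0, "dy": -0.8, "dz": 0, "rx": 0, "ry": 0, "rz": 0},
    {"dx": 0, "dy": -0.8, "dz": 0, "rx": 0, "ry": 0, "rz": 0},
    {"dx": 0, "dy": 0, "dz": 0, "rx": 0, "ry": 0, "rz": 0},
    {"dx": 0, "dy": 0, "dz": 0, "rx": 0, "ry": 0, "rz": 0},
    {"dx": 0, "dy": 0, "dz": 0, "rx": 0, "ry": 0, "rz": 0}
  ]
}}

```text
t: 14.1
tcp_pos: [0.5751, 0.2076, 0.1866]
tool_rot: [0.691, 0.723, 0.0, -0.0]
force: [-0.8, -0.9, 0.6]
finger_gap: 0.797
gripper_force: 0.0
```

```bash
python3 - <<'E'
from h import *
import pickle
m=cams.camera_model("wrist");s=sensors.sense();im=cams.snapshot("wrist")[:,:,::-1];cv2.imwrite("pics/w4.png",im);pickle.dump((m,s),open("w4.pkl","wb"))
print(s["tcp_pos"].round(4),s["q"].round(3))
print("knob exp",proj(m,[[.5758,.2065,.086]]),"blk end top",proj(m,[[.57,.3245+.0333,.038]]))
E
```

```text
[0.5751 0.2076 0.1866] [0.164 0.561 1.512 0.    1.068 0.119]
knob exp [[279.58811184 216.00576994]] blk end top [[280.82092515  -2.01220005]]
```

View pics/w4.png

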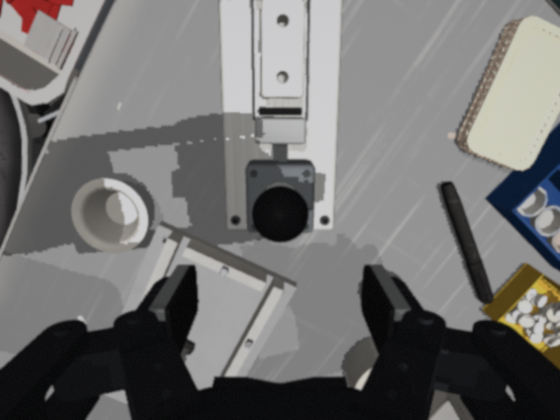

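The block lies straight on the plate, its rear end at row 97 and the pad's black edge at row 110. The knob is at about (280,213).

```bash
python3 - <<'E'
from h import *
import pickle
m,s=pickle.load(open("w4.pkl","rb"));g=cv2.imread("pics/w4.png").max(2)
mk=np.zeros_like(g);mk[178:250,245:320]=g[178:250,245:320]<42
mk=cv2.morphologyEx(mk,cv2.MORPH_OPEN,cv2.getStructuringElement(2,(15,15)))
c=max(cv2.findContours(mk,0,1)[0],key=cv2.contourArea);e=cv2.minEnclosingCircle(c);print(e,cv2.fitEllipse(c))
print("knob",plane(m,[e[0]],.086).round(4),"exp radius px",361*.02/(plane(m,[e[0]],.086)@np.array(m["extrinsics"])[2,:3]+m["extrinsics"][2][3]))
print(list(enumerate(g[88:120,268:292].mean(1).astype(int).tolist(),88)))
print("blk rear top",plane(m,[[280,97]],.038),"pad/jaw .042",plane(m,[[280,113]],.042),"pad top .039 r108",plane(m,[[280,107]],.039))
E
```

```text
((279.3983154296875, 214.19491577148438), 28.524124145507812) ((279.5978088378906, 213.6436004638672), (53.306907653808594, 55.57289505004883), 76.9681396484375)
knob [[0.5756 0.2078 0.086 ]] exp radius px [28.5439816]
[(88, 206), (89, 206), (90, 206), (91, 206), (92, 206), (93, 206), (94, 205), (95, 198), (96, 178), (97, 152), (98, 154), (99, 173), (100, 183), (101, 185), (102, 185), (103, 185), (104, 185), (105, 183), (106, 167), (107, 122), (108, 68), (109, 36), (110, 30), (111, 29), (112, 29), (113, 39), (114, 80), (115, 125), (116, 137), (117, 118), (118, 123), (119, 152)]
blk rear top [[0.57254732 0.28782772 0.038     ]] pad/jaw .042 [[0.57307533 0.27587123 0.042     ]] pad top .039 r108 [[0.57288138 0.28034864 0.039     ]]
```

>>> {"api": "move_arm", "payload": {
  "targets": [
    {"dx": 0.02, "dy": 0.01, "dz": 0, "rx": 0, "ry": 0, "rz": 0.3},
    {"dx": 0, "dy": 0, "dz": -0.4, "rx": 0, "ry": 0, "rz": 0.3},
    {"dx": 0, "dy": 0, "dz": -0.8, "rx": 0, "ry": 0, "rz": 0.3},
    {"dx": 0, "dy": 0, "dz": -0.8, "rx": 0, "ry": 0, "rz": 0.1},
    {"dx": 0, "dy": 0, "dz": -0.8, "rx": 0, "ry": 0, "rz": 0},
    {"dx": 0, "dy": 0, "dz": -0.8, "rx": 0, "ry": 0, "rz": 0},
    {"dx": 0, "dy": 0, "dz": -0.8, "rx": 0, "ry": 0, "rz": 0},
    {"dx": 0, "dy": 0, "dz": -0.4, "rx": 0, "ry": 0, "rz": 0},
    {"dx": 0, "dy": 0, "dz": 0, "rx": 0, "ry": 0, "rz": 0},
    {"dx": 0, "dy": 0, "dz": 0, "rx": 0, "ry": 0, "rz": 0}
  ]
}}

```text
t: 15.4
tcp_pos: [0.5762, 0.2074, 0.0673]
tool_rot: [0.481, 0.877, 0.0, 0.001]
force: [0.3, -0.8, 0.6]
finger_gap: 0.802
gripper_force: 0.0
```

>>> {"api": "move_arm", "payload": {
  "targets": [
    {"dx": 0, "dy": 0, "dz": 0, "rx": 0, "ry": 0, "rz": 0},
    {"dx": 0, "dy": 0, "dz": 0, "rx": 0, "ry": 0, "rz": 0},
    {"dx": 0, "dy": 0, "dz": 0, "rx": 0, "ry": 0, "rz": 0},
    {"dx": 0, "dy": 0, "dz": 0, "rx": 0, "ry": 0, "rz": 0},
    {"dx": 0, "dy": 0, "dz": 0, "rx": 0, "ry": 0, "rz": 0},
    {"dx": 0, "dy": 0, "dz": 0, "rx": 0, "ry": 0, "rz": 0},
    {"dx": 0, "dy": 0, "dz": 0, "rx": 0, "ry": 0, "rz": 0},
    {"dx": 0, "dy": 0, "dz": 0, "rx": 0, "ry": 0, "rz": 0},
    {"dx": 0, "dy": 0, "dz": 0, "rx": 0, "ry": 0, "rz": 0},
    {"dx": 0, "dy": 0, "dz": 0, "rx": 0, "ry": 0, "rz": 0}
  ],
  "claw": 0,
  "newtons": 60
}}

```text
t: 16.65
tcp_pos: [0.5755, 0.2068, 0.0677]
tool_rot: [0.481, 0.877, -0.0, 0.0]
force: [-1.5, -0.3, 4.3]
finger_gap: 0.434
gripper_force: 59.4
```

```bash
cat > st.py <<'E'
from h import *
s=sensors.sense();q=s["tool_rot"];print(s["t"],s["tcp_pos"].round(4),"yaw",np.degrees(2*np.arctan2(q[1],q[0])).round(2),"F",s["force"].round(2),"M",s["ft_torque"].round(3),"tau6",s["tau"][5].round(3),"q6",s["q"][5].round(3),"qd6",s["qd"][5].round(3),s["finger_gap"])
E
python3 st.py
```

```text
16.65 [0.5755 0.2068 0.0677] yaw 122.53 F [-1.5  -0.28  4.32] M [-0.23   0.37   0.066] tau6 0.033 q6 -0.405 qd6 0.0 0.43389687693824763
```

>>> {"api": "move_arm", "payload": {
  "targets": [
    {"dx": 0, "dy": 0, "dz": 0, "rx": 0, "ry": 0, "rz": -0.1},
    {"dx": 0, "dy": 0, "dz": 0, "rx": 0, "ry": 0, "rz": -0.1},
    {"dx": 0, "dy": 0, "dz": 0, "rx": 0, "ry": 0, "rz": -0.1},
    {"dx": 0, "dy": 0, "dz": 0, "rx": 0, "ry": 0, "rz": -0.1},
    {"dx": 0, "dy": 0, "dz": 0, "rx": 0, "ry": 0, "rz": -0.1},
    {"dx": 0, "dy": 0, "dz": 0, "rx": 0, "ry": 0, "rz": -0.1},
    {"dx": 0, "dy": 0, "dz": 0, "rx": 0, "ry": 0, "rz": -0.1},
    {"dx": 0, "dy": 0, "dz": 0, "rx": 0, "ry": 0, "rz": -0.1},
    {"dx": 0, "dy": 0, "dz": 0, "rx": 0, "ry": 0, "rz": -0.1},
    {"dx": 0, "dy": 0, "dz": 0, "rx": 0, "ry": 0, "rz": -0.1}
  ]
}}

```text
t: 17.9
tcp_pos: [0.5756, 0.2068, 0.0677]
tool_rot: [0.692, 0.722, -0.0, 0.0]
force: [0.4, -0.9, 4.3]
finger_gap: 0.441
gripper_force: 59.5
```

```bash
python3 st.py
```

```text
17.9 [0.5756 0.2068 0.0677] yaw 92.47 F [ 0.41 -0.93  4.31] M [-0.167  0.348  0.161] tau6 -0.068 q6 0.12 qd6 0.413 0.4413404892102666
```

>>> {"api": "move_arm", "payload": {
  "targets": [
    {"dx": 0, "dy": 0, "dz": 0, "rx": 0, "ry": 0, "rz": -0.16},
    {"dx": 0, "dy": 0, "dz": 0, "rx": 0, "ry": 0, "rz": -0.16},
    {"dx": 0, "dy": 0, "dz": 0, "rx": 0, "ry": 0, "rz": -0.16},
    {"dx": 0, "dy": 0, "dz": 0, "rx": 0, "ry": 0, "rz": -0.16},
    {"dx": 0, "dy": 0, "dz": 0, "rx": 0, "ry": 0, "rz": -0.16},
    {"dx": 0, "dy": 0, "dz": 0, "rx": 0, "ry": 0, "rz": -0.16},
    {"dx": 0, "dy": 0, "dz": 0, "rx": 0, "ry": 0, "rz": -0.16},
    {"dx": 0, "dy": 0, "dz": 0, "rx": 0, "ry": 0, "rz": -0.16},
    {"dx": 0, "dy": 0, "dz": 0, "rx": 0, "ry": 0, "rz": -0.1},
    {"dx": 0, "dy": 0, "dz": 0, "rx": 0, "ry": 0, "rz": -0.1}
  ]
}}

```text
t: 19.15
tcp_pos: [0.5758, 0.2068, 0.0678]
tool_rot: [0.913, 0.407, 0.0, 0.0]
force: [-0.8, -1.1, 5.0]
finger_gap: 0.436
gripper_force: 59.5
```

```bash
cat >pc.py <<'E'
from h import *
import sys,pickle
m=cams.camera_model("wrist");s=sensors.sense();im=cams.snapshot("wrist")[:,:,::-1];cv2.imwrite(f"pics/{sys.argv[1]}.png",im);pickle.dump((m,s),open(sys.argv[1]+".pkl","wb"))
cv2.imwrite(f"pics/{sys.argv[1]}t.png",cams.snapshot("top")[:,:,::-1])
cv2.imwrite(f"pics/{sys.argv[1]}s.png",cams.snapshot("side")[:,:,::-1])
s=sensors.sense();print("after",s["ft_torque"].round(3))
E
python3 st.py; python3 pc.py w5
```

```text
19.15 [0.5758 0.2068 0.0678] yaw 48.06 F [-0.83 -1.1   5.03] M [-0.059  0.345  0.237] tau6 -0.062 q6 0.895 qd6 0.415 0.43632622802124876
after [-0.164  0.442 -0.095]
```

View pics/w5.png

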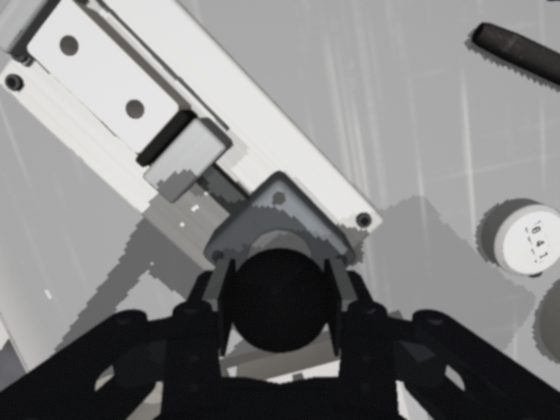

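The view shows the jaw's pad close behind or touching the block, with the rear bore at (135,108). I'll track that bore to find when the block stops against the stop.

```bash
cat >bore.py <<'E'
from h import *
import sys,pickle
def bore(n):
    m,s=pickle.load(open(n+".pkl","rb"));g=cv2.imread(f"pics/{n}.png").max(2)
    out=[]
    c0=np.array([-.0418,.9991]);
    mk=(g<130).astype(np.uint8)
    N,L,S,C=cv2.connectedComponentsWithStats(mk)
    for i in range(1,N):
        if 120<S[i,4]<600 and abs(S[i,2]-S[i,3])<6:
            P=plane(m,[C[i]],.038)[0]; a=P[:2]-[.5757,.2072]
            if abs(a@[.9991,.0418])<.012 and .06<a@c0<.17: out.append((round(a@c0*1000,2),C[i].round(1).tolist(),int(S[i,4])))
    q=s["tool_rot"];print(n,"yaw",np.degrees(2*np.arctan2(q[1],q[0])).round(2),out)
if __name__=="__main__":
    for n in sys.argv[1:]: bore(n)
E
python3 bore.py w4 w5; python3 st.py
```

```text
w4 yaw 92.56 []
w5 yaw 48.06 [(np.float64(138.18), [68.7, 45.1], 265), (np.float64(98.37), [134.5, 108.7], 249)]
19.3 [0.5758 0.2068 0.0677] yaw 48.11 F [-1.53 -3.03  5.86] M [-0.164  0.442 -0.095] tau6 -0.071 q6 0.894 qd6 -0.002 0.43729599377461215
```

>>> {"api": "move_arm", "payload": {
  "targets": [
    {"dx": 0, "dy": 0, "dz": 0, "rx": 0, "ry": 0, "rz": -0.03},
    {"dx": 0, "dy": 0, "dz": 0, "rx": 0, "ry": 0, "rz": -0.03},
    {"dx": 0, "dy": 0, "dz": 0, "rx": 0, "ry": 0, "rz": -0.03},
    {"dx": 0, "dy": 0, "dz": 0, "rx": 0, "ry": 0, "rz": -0.03},
    {"dx": 0, "dy": 0, "dz": 0, "rx": 0, "ry": 0, "rz": -0.03},
    {"dx": 0, "dy": 0, "dz": 0, "rx": 0, "ry": 0, "rz": -0.03},
    {"dx": 0, "dy": 0, "dz": 0, "rx": 0, "ry": 0, "rz": -0.03},
    {"dx": 0, "dy": 0, "dz": 0, "rx": 0, "ry": 0, "rz": -0.03},
    {"dx": 0, "dy": 0, "dz": 0, "rx": 0, "ry": 0, "rz": -0.03},
    {"dx": 0, "dy": 0, "dz": 0, "rx": 0, "ry": 0, "rz": -0.03}
  ]
}}

```text
t: 20.55
tcp_pos: [0.5758, 0.2068, 0.0678]
tool_rot: [0.942, 0.335, 0.0, 0.0]
force: [-2.1, -1.6, 5.7]
finger_gap: 0.436
gripper_force: 59.6
```

```bash
python3 st.py; python3 pc.py w6; python3 bore.py w6
```

```text
20.55 [0.5758 0.2068 0.0678] yaw 39.16 F [-2.08 -1.55  5.75] M [-0.112  0.363  0.229] tau6 0.125 q6 1.05 qd6 0.125 0.4362374206848186
after [-0.084  0.378  0.106]
w6 yaw 39.16 [(np.float64(139.39), [41.5, 81.0], 241), (np.float64(99.6), [113.6, 131.9], 227)]
```

>>> {"api": "move_arm", "payload": {
  "targets": [
    {"dx": 0, "dy": 0, "dz": 0, "rx": 0, "ry": 0, "rz": -0.03},
    {"dx": 0, "dy": 0, "dz": 0, "rx": 0, "ry": 0, "rz": -0.03},
    {"dx": 0, "dy": 0, "dz": 0, "rx": 0, "ry": 0, "rz": -0.03},
    {"dx": 0, "dy": 0, "dz": 0, "rx": 0, "ry": 0, "rz": -0.03},
    {"dx": 0, "dy": 0, "dz": 0, "rx": 0, "ry": 0, "rz": -0.03},
    {"dx": 0, "dy": 0, "dz": 0, "rx": 0, "ry": 0, "rz": -0.03},
    {"dx": 0, "dy": 0, "dz": 0, "rx": 0, "ry": 0, "rz": -0.03},
    {"dx": 0, "dy": 0, "dz": 0, "rx": 0, "ry": 0, "rz": -0.03},
    {"dx": 0, "dy": 0, "dz": 0, "rx": 0, "ry": 0, "rz": -0.03},
    {"dx": 0, "dy": 0, "dz": 0, "rx": 0, "ry": 0, "rz": -0.03}
  ]
}}

```text
t: 21.95
tcp_pos: [0.5759, 0.2068, 0.0678]
tool_rot: [0.966, 0.26, 0.0, 0.0]
force: [-1.4, -1.6, 5.6]
finger_gap: 0.439
gripper_force: 59.6
```

```bash
python3 st.py; python3 pc.py w7; python3 bore.py w7
```

```text
21.95 [0.5759 0.2068 0.0678] yaw 30.16 F [-1.43 -1.64  5.65] M [-0.101  0.357  0.194] tau6 0.125 q6 1.207 qd6 0.124 0.4389110599105697
after [-0.116  0.373  0.085]
w7 yaw 30.16 [(np.float64(140.64), [21.6, 120.5], 217), (np.float64(100.77), [97.4, 158.3], 208)]
```

>>> {"api": "move_arm", "payload": {
  "targets": [
    {"dx": 0, "dy": 0, "dz": 0, "rx": 0, "ry": 0, "rz": -0.02},
    {"dx": 0, "dy": 0, "dz": 0, "rx": 0, "ry": 0, "rz": -0.02},
    {"dx": 0, "dy": 0, "dz": 0, "rx": 0, "ry": 0, "rz": -0.02},
    {"dx": 0, "dy": 0, "dz": 0, "rx": 0, "ry": 0, "rz": -0.02},
    {"dx": 0, "dy": 0, "dz": 0, "rx": 0, "ry": 0, "rz": -0.02},
    {"dx": 0, "dy": 0, "dz": 0, "rx": 0, "ry": 0, "rz": -0.02},
    {"dx": 0, "dy": 0, "dz": 0, "rx": 0, "ry": 0, "rz": -0.02},
    {"dx": 0, "dy": 0, "dz": 0, "rx": 0, "ry": 0, "rz": -0.02},
    {"dx": 0, "dy": 0, "dz": 0, "rx": 0, "ry": 0, "rz": -0.02},
    {"dx": 0, "dy": 0, "dz": 0, "rx": 0, "ry": 0, "rz": -0.02}
  ]
}}

```text
t: 23.35
tcp_pos: [0.5759, 0.2067, 0.0678]
tool_rot: [0.978, 0.209, 0.0, 0.0]
force: [-1.3, -1.7, 5.3]
finger_gap: 0.438
gripper_force: 59.6
```

```bash
python3 st.py; python3 pc.py w8; python3 bore.py w8
```

```text
23.35 [0.5759 0.2067 0.0678] yaw 24.17 F [-1.28 -1.7   5.34] M [-0.084  0.324  0.19 ] tau6 0.152 q6 1.312 qd6 0.083 0.4383036917541729
after [-0.067  0.329  0.059]
w8 yaw 24.17 [(np.float64(141.47), [12.6, 147.8], 204), (np.float64(101.58), [89.3, 177.0], 202)]
```

>>> {"api": "move_arm", "payload": {
  "targets": [
    {"dx": 0, "dy": 0, "dz": 0, "rx": 0, "ry": 0, "rz": -0.016},
    {"dx": 0, "dy": 0, "dz": 0, "rx": 0, "ry": 0, "rz": -0.016},
    {"dx": 0, "dy": 0, "dz": 0, "rx": 0, "ry": 0, "rz": -0.016},
    {"dx": 0, "dy": 0, "dz": 0, "rx": 0, "ry": 0, "rz": -0.016},
    {"dx": 0, "dy": 0, "dz": 0, "rx": 0, "ry": 0, "rz": -0.016},
    {"dx": 0, "dy": 0, "dz": 0, "rx": 0, "ry": 0, "rz": -0.016},
    {"dx": 0, "dy": 0, "dz": 0, "rx": 0, "ry": 0, "rz": -0.016},
    {"dx": 0, "dy": 0, "dz": 0, "rx": 0, "ry": 0, "rz": -0.016},
    {"dx": 0, "dy": 0, "dz": 0, "rx": 0, "ry": 0, "rz": -0.016},
    {"dx": 0, "dy": 0, "dz": 0, "rx": 0, "ry": 0, "rz": -0.016}
  ]
}}

```text
t: 24.75
tcp_pos: [0.5759, 0.2067, 0.0678]
tool_rot: [0.986, 0.168, 0.0, 0.0]
force: [-1.0, -2.8, 4.0]
finger_gap: 0.441
gripper_force: 59.6
```

```bash
python3 st.py; python3 pc.py w9; python3 bore.py w9
```

```text
24.75 [0.5759 0.2067 0.0678] yaw 19.39 F [-1.03 -2.76  4.02] M [-0.084  0.332  0.28 ] tau6 0.199 q6 1.396 qd6 0.064 0.44106860280708793
after [-0.088  0.333  0.121]
w9 yaw 19.39 [(np.float64(141.5), [9.1, 170.3], 188), (np.float64(101.66), [85.7, 192.7], 196)]
```

>>> {"api": "move_arm", "payload": {
  "targets": [
    {"dx": 0, "dy": 0, "dz": 0, "rx": 0, "ry": 0, "rz": -0.016},
    {"dx": 0, "dy": 0, "dz": 0, "rx": 0, "ry": 0, "rz": -0.016},
    {"dx": 0, "dy": 0, "dz": 0, "rx": 0, "ry": 0, "rz": -0.016},
    {"dx": 0, "dy": 0, "dz": 0, "rx": 0, "ry": 0, "rz": -0.016},
    {"dx": 0, "dy": 0, "dz": 0, "rx": 0, "ry": 0, "rz": -0.016},
    {"dx": 0, "dy": 0, "dz": 0, "rx": 0, "ry": 0, "rz": -0.016},
    {"dx": 0, "dy": 0, "dz": 0, "rx": 0, "ry": 0, "rz": -0.016},
    {"dx": 0, "dy": 0, "dz": 0, "rx": 0, "ry": 0, "rz": -0.016},
    {"dx": 0, "dy": 0, "dz": 0, "rx": 0, "ry": 0, "rz": -0.016},
    {"dx": 0, "dy": 0, "dz": 0, "rx": 0, "ry": 0, "rz": -0.016}
  ]
}}

```text
t: 26.15
tcp_pos: [0.5759, 0.2066, 0.0678]
tool_rot: [0.992, 0.127, 0.0, 0.0]
force: [-2.1, -1.5, 6.1]
finger_gap: 0.441
gripper_force: 59.6
```

```bash
python3 st.py; python3 pc.py w10; python3 bore.py w10
```

```text
26.15 [0.5759 0.2066 0.0678] yaw 14.6 F [-2.08 -1.48  6.14] M [-0.079  0.247  0.282] tau6 0.239 q6 1.479 qd6 0.067 0.44146046916554565
after [-0.135  0.302  0.198]
w10 yaw 14.6 [(np.float64(141.58), [7.6, 192.6], 184), (np.float64(101.57), [83.8, 208.3], 182)]
```

>>> {"api": "move_arm", "payload": {
  "targets": [
    {"dx": 0, "dy": 0, "dz": 0, "rx": 0, "ry": 0, "rz": -0.01},
    {"dx": 0, "dy": 0, "dz": 0, "rx": 0, "ry": 0, "rz": -0.01},
    {"dx": 0, "dy": 0, "dz": 0, "rx": 0, "ry": 0, "rz": -0.01},
    {"dx": 0, "dy": 0, "dz": 0, "rx": 0, "ry": 0, "rz": -0.01},
    {"dx": 0, "dy": 0, "dz": 0, "rx": 0, "ry": 0, "rz": -0.01},
    {"dx": 0, "dy": 0, "dz": 0, "rx": 0, "ry": 0, "rz": 0},
    {"dx": 0, "dy": 0, "dz": 0, "rx": 0, "ry": 0, "rz": 0},
    {"dx": 0, "dy": 0, "dz": 0, "rx": 0, "ry": 0, "rz": 0},
    {"dx": 0, "dy": 0, "dz": 0, "rx": 0, "ry": 0, "rz": 0},
    {"dx": 0, "dy": 0, "dz": 0, "rx": 0, "ry": 0, "rz": 0}
  ]
}}

```text
t: 27.55
tcp_pos: [0.5759, 0.2067, 0.0678]
tool_rot: [0.993, 0.114, 0.0, 0.0]
force: [-1.0, -1.3, 5.4]
finger_gap: 0.439
gripper_force: 59.6
```

```bash
python3 st.py
```

```text
27.55 [0.5759 0.2067 0.0678] yaw 13.1 F [-0.95 -1.26  5.4 ] M [-0.179  0.311  0.256] tau6 0.239 q6 1.505 qd6 0.001 0.43891031571531264
```

>>> {"api": "move_arm", "payload": {
  "targets": [
    {"dx": 0, "dy": 0, "dz": 0, "rx": 0, "ry": 0, "rz": 0},
    {"dx": 0, "dy": 0, "dz": 0, "rx": 0, "ry": 0, "rz": 0},
    {"dx": 0, "dy": 0, "dz": 0, "rx": 0, "ry": 0, "rz": 0},
    {"dx": 0, "dy": 0, "dz": 0, "rx": 0, "ry": 0, "rz": 0},
    {"dx": 0, "dy": 0, "dz": 0, "rx": 0, "ry": 0, "rz": 0},
    {"dx": 0, "dy": 0, "dz": 0.4, "rx": 0, "ry": 0, "rz": 0},
    {"dx": 0, "dy": 0, "dz": 0.9, "rx": 0, "ry": 0, "rz": 0},
    {"dx": 0, "dy": 0, "dz": 0.9, "rx": 0, "ry": 0, "rz": 0},
    {"dx": 0, "dy": 0, "dz": 0.9, "rx": 0, "ry": 0, "rz": 0},
    {"dx": 0, "dy": 0, "dz": 0.9, "rx": 0, "ry": 0, "rz": 0}
  ],
  "claw": 85
}}

```text
t: 28.8
tcp_pos: [0.5757, 0.2071, 0.1681]
tool_rot: [0.994, 0.113, 0.0, -0.0]
force: [-0.1, -0.1, -0.5]
finger_gap: 0.852
gripper_force: 0.0
```

>>> {"api": "move_arm", "payload": {
  "targets": [
    {"dx": 0, "dy": 0, "dz": 0.8, "rx": 0, "ry": 0, "rz": 0.3},
    {"dx": 0, "dy": 0, "dz": 0.8, "rx": 0, "ry": 0, "rz": 0.3},
    {"dx": 0, "dy": 0, "dz": 0.4, "rx": 0, "ry": 0, "rz": 0.3},
    {"dx": 0, "dy": 0, "dz": 0, "rx": 0, "ry": 0, "rz": 0.3},
    {"dx": 0, "dy": 0, "dz": 0, "rx": 0, "ry": 0, "rz": 0.3},
    {"dx": 0, "dy": 0, "dz": 0, "rx": 0, "ry": 0, "rz": 0.3},
    {"dx": 0, "dy": 0, "dz": 0, "rx": 0, "ry": 0, "rz": 0.3},
    {"dx": 0, "dy": 0, "dz": 0, "rx": 0, "ry": 0, "rz": 0.3},
    {"dx": 0, "dy": 0, "dz": 0, "rx": 0, "ry": 0, "rz": 0.2},
    {"dx": 0, "dy": 0, "dz": 0, "rx": 0, "ry": 0, "rz": 0}
  ]
}}

```text
t: 30.05
tcp_pos: [0.5756, 0.2071, 0.2172]
tool_rot: [0.701, 0.713, 0.0, 0.0]
force: [-0.1, 0.0, 0.1]
finger_gap: 0.851
gripper_force: 0.0
```

```bash
python3 st.py; python3 pc.py w11; python3 bore.py w11
```

```text
30.05 [0.5756 0.2071 0.2172] yaw 90.93 F [-0.05  0.02  0.06] M [ 0.029 -0.03   0.011] tau6 -0.175 q6 0.147 qd6 0.028 0.8507222459856445
after [-0.036  0.006 -0.017]
w11 yaw 90.93 []
```

View pics/w11.png

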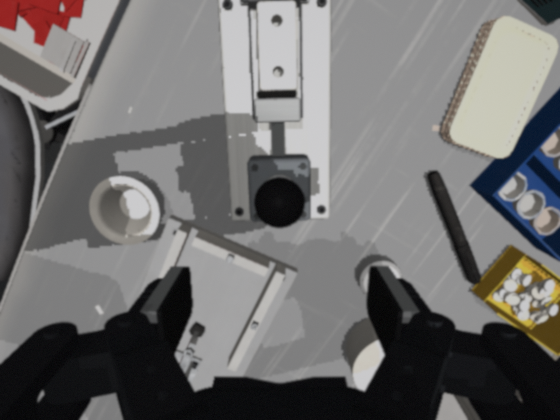

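The block lies flat between pad and stop: pad at (278,94), bores at (277,20) and (278,72). The bowl at (127,208) is still in place, and the gripper is clear of everything. Handing in.

```bash
python3 -c "
from station import order;print(order.sign_off())"
```

```text
the job is handed in; nothing more can be done
None
```

The job is handed in: the block lies flat on the plate, clamped against the stop at an estimated 12 N (from knob angle past contact and measured torque), with the gripper released and clear and the bystanders untouched, after about 30 s of the 72 s allowed.

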